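# Pry the stuck drill vise up off its riser

## Task

The small drill vise has stuck on its riser: take the flat pry bar, lay it across the tall fulcrum block with its thin chisel tip under the overhanging edge of the vise's base plate, and press its handle down until the plate stands about a centimetre clear of the riser. The plate then stays up by itself: let go and leave the bar behind on the bench or the block. Raise it with the bar only; do not touch the plate or the vise with the gripper.

Things in the scene. Friction and masses are not known exactly. Their poses are not given: they have to be found in the camera images.
- prybar: Flat straight steel pry bar, 320 mm, 0.45 kg, tip away from the robot at the start; not the round tube beside it. Origin: mid-length, on the flat underside, near its balance point; x to the tip, z up. Chisel tip x 130 to 160 mm, 30 wide, 6 thick, flush below; shank x -70 to 130 mm, 20 wide, 10 thick; black handle x -160 to -70 mm, 24 wide, 12 thick.
- fulcrum: Tall loose dark steel block, 2.8 kg, 90 (x) by 50 (y) mm. Origin: centre of underside. Half-round ridge on top along x, 84 mm long, its crest mid-block, 100 mm above the bench. It already stands in place: crest 39 to 51 mm out from the plate's overhanging edge, about parallel to it. The low 45 mm block nearby is not used.
- base_plate: Steel plate with a red drill vise, 2.2 kg, on posts in tight bushings over a fixed grey riser: moves only straight up, 30 mm at most, and stays where left; raising takes 45 to 55 N. Origin: on the plate's underside over the riser's middle, 116 to 118 mm above the bench at the start; z up. Plate x -95 to 95, y -120 to 75, 12 mm thick; riser x -85 to 85, y -75 to 75.
- lip (a point): Middle of the lower edge of the plate's overhang, at x 0, y -120 mm in the plate's frame, same axes; it rises with the plate. The overhang is 45 mm deep (y) and 190 mm wide (x), with free space below it down to the bench. The bar comes in from -y, tip pointing to +y. Vise and posts stand 75 mm above the underside, from 25 mm behind this edge.

How it is judged:
On the way, in this order (a step that is already met when the one before it is completed fails the run):
1. the pry bar bears on the fulcrum block and its tip bears up against the plate's overhanging edge (contact force between prybar and fulcrum above 2 N and contact force between prybar and base_plate above 2 N and height (world z) of base_plate below 0.122 m), for 0.1 s.
2. the plate is levered up to at least 8 mm off the riser by the bar over the fulcrum (height (world z) of base_plate above 0.124 m and contact force between prybar and fulcrum above 2 N and contact force between prybar and base_plate above 2 N), for 0.1 s.
At the end, for the whole second after the job is handed in: The base plate stays at least 8 mm above the riser (its underside more than 124 mm above the bench), at rest, and the pry bar lies at rest on the bench or the block (height (world z) of base_plate above 0.124 m and linear speed of base_plate below 0.01 m/s and linear speed of prybar below 0.03 m/s and height (world z) of prybar above -0.02 m); the robot touches nothing.
It fails at once if the gripper or arm pushes on the base plate or vise itself (more than 3 N) (contact force between any of the fingers, the arm and base_plate above 3 N).
It also fails if it takes over 58 s, if anything falls off the work surface, if the arm or the gripper's body presses on something with over 40 N, if the wrist force passes 120 N, or if a joint passes its speed limit or range.

## Robot

A 6-joint arm with a two-finger parallel gripper is mounted at the origin on the work surface. World frame = base frame: x ahead of the robot, y to its left, z up, the work surface at z = 0. Lengths are in m, angles in rad, forces in N, time in s.
With the tool pointing down it reaches from about 0.35 to 0.95 m from the base axis. Payload 17.4 kg.
Tool frame: the origin (TCP) lies midway between the tips of the shut fingers; the grasp point (between the pads) lies 19 mm behind it; z points along the fingers, y is the line along which they close (so a half turn about z gives the same grasp; the last joint's range is limited). The gripper opens to 93 mm and grips with 3 to 60 N. Pads are 15 mm wide; open, the fingers measure 128 mm over their backs; the gripper's body (75 mm by 188 mm) begins 65 mm behind the grasp point.
Start: joints at [-1.146, 0.116, 1.442, -0, 1.584, -0.038], TCP at [0.301, -0.604, 0.219] pointing down, gripper open.
Joint ranges: [-2.83, 2.83], [-0.83, 2.19], [0.07, 2.5], [-1.14, 4.28], [0.01, 3], [-2.97, 2.97]. Speed limits (rad/s): [1.89, 1.89, 2.22, 3.14, 3.14, 3.14].

## Interface

Orientations are given as a unit quaternion [x, y, z, w].
In Python, from station import * gives the robot as it stands.
- The arm moves only by the shell command python3 -m handwheel 'ROWS'. ROWS is JSON, a list that holds one entry, the list of rows, each a list of 7 numbers: the gripper command: -1 is fully open, 1 is shut, values between are in proportion, then the shift along the tool's x, y, z in mm, then the turn, a rotation vector about the tool's x, y, z in degrees. A call has 1 to 20 rows; each row shifts and turns the commanded pose from where the row before left it, along the tool's axes as they then stand; what a row does not reach is not made up. A row lasts 1/12 s, in which the tool goes at most 41.7 mm and 7.16 degrees, less where a joint would pass 70% of its speed; a pose out of reach is approached as far as the arm can. A call is refused whole if a number of a shift passes 41.7 or a number of a turn 7.16, either way. A call with a gripper value outside its range is refused whole. The fingers move at their own pace and stop on an object; the grip force is fixed at half the most. Time passes only in rows, so rows that do not move let the fingers close. It gives the time, the measured TCP pose, the force, the opening and the grip force at its end, in the units of the state.
- get_state(): the state, without advancing time (a new reading comes with each control period).
- grab_frame(name): name is "scene" or "side" or "wrist"; returns a dict with "img" (384x512x3 uint8, red, green, blue), "range_z" (384x512 float32, m along the optical axis (not along the pixel's ray), 0 where there is no reading), "fx", "fy", "cx", "cy" (pixels), "k1" (the pictures are not rectified: a ray, as slopes to the right and down, at radius r is drawn at 1 + k1 r^2 times it, then the intrinsics apply), "world_to_cam" (4x4, takes a point from world to camera coordinates). Camera axes: x right, y up, looking along -z (the intrinsics and any distortion apply to the point x, -y, -z); pixel columns grow to the right and rows downward; lengths in m; the calibration is good to about 2 mm. A picture is of the moment at which its call begins.
- hand_in(): hands the job in; it is judged then, once.
Trained networks look in the newest picture that a camera, given by its name, has taken for a name from the list of things; names that differ only in an ending like _2 or _b are one class to them, and where a whole thing is asked for, a point or a joint stands for the part that bears it (a point fixed in the world has none). Each returns a list of dicts, best first, with "confidence" (0 to 1); they miss things now and then, are a little off and sometimes report something else, mostly with a low value. They report only what shows in the picture. A call takes as long as a camera call.
- recognise(camera, thing): "point" ([x, y, z] in m, in world coordinates, good to about 4 mm: the middle of the surface that is visible of it).
- pinpoint(camera, thing): "point" ([x, y, z] in m, in world coordinates, good to about 4 mm: a listed point, or the origin of a listed thing).
The state is a dict: "clock": time; "joint_pos": joint angles; "joint_vel": joint speeds; "joint_efforts": joint torques, N m; "tcp_pos": TCP position; "tcp_rot": TCP orientation; "force": force on the tool from outside, world axes, zero at the start; "wrist_torque": the same for the moment, N m; "width": opening from 0.0 (shut) to 1.0 (fully open); "finger_force": force on a finger pad.
Only numpy, scipy, OpenCV 4.12 (cv2) and the standard library are available. Lean on these libraries where they do the work, as an engineer would, in place of code of your own. Each camera call takes 0.05 s, during which the arm holds its last target. There are 200 camera calls.

## Working session

There is one attempt and no reset: what is moved stays moved. The work goes in short steps, Python scripts to look and compute and a shell command to move; the robot and the scene stay as the last step left them, time stands still between calls to the robot, and variables do not carry over. Pictures are saved under pics/ and viewed, at most 10 in all, crops included, and the job is handed in when it is done.

```bash
mkdir -p pics; ls; cat > h.py <<'E'
from station import *
import numpy as np, cv2
from scipy.spatial.transform import Rotation as R
def world(f):
    h,w=f["range_z"].shape
    u,v=np.meshgrid(np.arange(w),np.arange(h))
    K=np.array([[f["fx"],0,f["cx"]],[0,f["fy"],f["cy"]],[0,0,1.]])
    p=cv2.undistortPoints(np.stack([u,v],-1).reshape(-1,1,2).astype(np.float64),K,np.array([f["k1"],0,0,0.])).reshape(h,w,2)
    z=f["range_z"]
    c=np.stack([p[...,0]*z,-p[...,1]*z,-z,np.ones_like(z)],-1)
    P=(c@np.linalg.inv(f["world_to_cam"]).T)[...,:3]
    P[z==0]=np.nan
    return P
def save(f,n): cv2.imwrite("pics/"+n+".png",f["img"][...,::-1])
E
python3 - <<'E'
from h import *
s=get_state();print(s)
for c in("scene","side"):
    f=grab_frame(c);save(f,c+"0");np.save(c+"P.npy",world(f))
    for t in("prybar","fulcrum","base_plate","lip"):
        print(c,t,recognise(c,t)[:2] , pinpoint(c,t)[:2])
E
```

```text
pics
{'clock': 0.0, 'joint_pos': array([-1.14580206e+00,  1.16479190e-01,  1.44221437e+00, -6.09557322e-06,
        1.58399164e+00, -3.78050779e-02]), 'joint_vel': array([ 0.00013745,  0.00111958,  0.00028906, -0.00043673, -0.00058426,
        0.00020726]), 'joint_efforts': array([ 3.99352022e-03, -7.21249509e+01, -6.22606015e+01,  7.80689833e-02,
        2.34415306e-02, -8.81829828e-05]), 'tcp_pos': array([ 0.30126821, -0.60383257,  0.21794136]), 'tcp_rot': array([ 9.73346211e-01,  2.29340043e-01, -1.08086732e-04, -5.35481689e-04]), 'force': array([-0.70101959,  0.76284095, -0.56386701]), 'wrist_torque': array([-0.01845752, -0.04474212,  0.01898588]), 'finger_force': 0.0, 'width': 1.0006387640098047}
scene prybar [{'point': [0.528, -0.2909, 0.0094], 'confidence': 0.61}] [{'point': [0.5031, -0.2875, -0.0012], 'confidence': 0.7}]
scene fulcrum [{'point': [0.6074, 0.1775, 0.1357], 'confidence': 0.24}] [{'point': [0.6163, 0.0567, 0.0005], 'confidence': 0.66}]
scene base_plate [{'point': [0.6088, 0.1741, 0.1369], 'confidence': 0.6}] [{'point': [0.5751, 0.2126, 0.1207], 'confidence': 0.91}]
scene lip [{'point': [0.6106, 0.1773, 0.1321], 'confidence': 0.91}] [{'point': [0.6001, 0.096, 0.1147], 'confidence': 0.7}]
side prybar [{'point': [0.5004, -0.2895, 0.0092], 'confidence': 0.91}] [{'point': [0.5049, -0.285, -0.0023], 'confidence': 0.88}]
side fulcrum [{'point': [0.6127, 0.0379, 0.0615], 'confidence': 0.64}] [{'point': [0.5038, -0.2847, -0.0037], 'confidence': 0.23}]
side base_plate [{'point': [0.5815, 0.1455, 0.1393], 'confidence': 0.82}] [{'point': [0.5795, 0.2125, 0.1162], 'confidence': 0.9}]
side lip [{'point': [0.5815, 0.1444, 0.1347], 'confidence': 0.77}] [{'point': [0.598, 0.0966, 0.1163], 'confidence': 0.86}, {'point': [0.5048, -0.2853, -0.0027], 'confidence': 0.39}]
```

View pics/scene0.png

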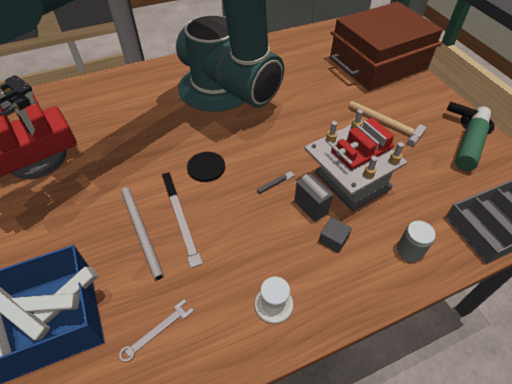

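View pics/side0.png

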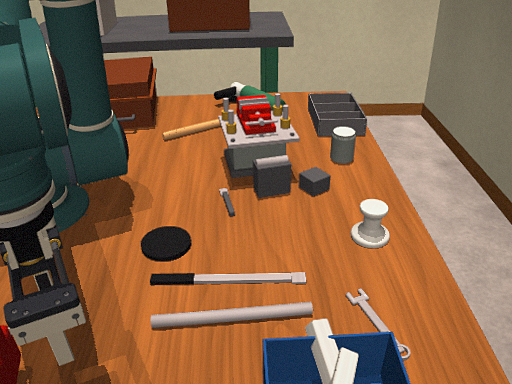

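```bash
python3 - <<'E'
from h import *
for c in("scene","side"):
    P=np.load(c+"P.npy").reshape(-1,3)
    def rect(n,m):
        q=P[m]
        if len(q)<20: print(c,n,len(q));return
        print(c,n,len(q),np.round(q.mean(0),4),"ext",np.round(np.percentile(q,[1,99],axis=0),3).tolist(),cv2.minAreaRect(q[:,:2].astype(np.float32)*1000))
    x,y,z=P.T
    rect("plate",(z>.122)&(z<.135)&(y>.06)&(y<.35)&(abs(x-.58)<.16))
    rect("ridge",(z>.094)&(z<.106)&(y<.09)&(y>0)&(abs(x-.6)<.1))
    rect("bar",(z>.004)&(z<.016)&(abs(y+.29)<.035)&(abs(x-.5)<.2))
E
```

```text
scene plate 2038 [0.6067 0.1601 0.128 ] ext [[0.488, 0.085, 0.123], [0.688, 0.293, 0.134]] ((584.1756591796875, 190.78469848632812), (193.16358947753906, 199.25457763671875), 9.587553977966309)
scene ridge 193 [0.6175 0.054  0.0976] ext [[0.575, 0.039, 0.094], [0.657, 0.07, 0.101]] ((616.0787963867188, 54.2720832824707), (86.20765686035156, 21.37380599975586), 14.538037300109863)
scene bar 822 [ 0.5178 -0.2843  0.0094] ext [[0.346, -0.301, 0.004], [0.659, -0.269, 0.014]] ((516.82421875, -288.40667724609375), (350.4837646484375, 56.63327407836914), 1.5913796424865723)
side plate 1211 [0.5822 0.1441 0.1285] ext [[0.482, 0.082, 0.122], [0.684, 0.269, 0.135]] ((581.4622802734375, 190.16964721679688), (191.92669677734375, 201.32571411132812), 8.497175216674805)
side ridge 167 [0.6127 0.0514 0.0984] ext [[0.573, 0.038, 0.094], [0.654, 0.068, 0.103]] ((612.9097900390625, 53.9158935546875), (83.53284454345703, 21.939971923828125), 13.738015174865723)
side bar 1436 [ 0.4971 -0.2864  0.0094] ext [[0.344, -0.301, 0.004], [0.656, -0.271, 0.014]] ((500.0317687988281, -286.8274230957031), (318.4006042480469, 42.31295394897461), 0.644387423992157)
```

The scene picture shows the flat bar around (182,220), with its black handle toward the robot and its tip at (195,262). The round tube is beside it at (142,232). The fulcrum is at (313,197), the low block at (335,235) and the vise at (355,158). The side picture agrees. The heights also check out: ridge about 0.100 and plate top about 0.128. I'll move above the bar.

```bash
python3 -m handwheel '[[[-1,24.4,-17.3,5.7,0,0,0],[-1,24.4,-17.3,5.7,0,0,0],[-1,24.4,-17.3,5.7,0,0,0],[-1,24.4,-17.3,5.7,0,0,0],[-1,24.4,-17.3,5.7,0,0,0],[-1,24.4,-17.3,5.7,0,0,0],[-1,24.4,-17.3,5.7,0,0,0],[-1,24.4,-17.3,5.7,0,0,0],[-1,24.4,-17.3,5.7,0,0,0],[-1,24.4,-17.3,5.7,0,0,0],[-1,24.4,-17.3,5.7,0,0,0],[-1,24.4,-17.3,5.7,0,0,0],[-1,0,0,0,0,0,6.6],[-1,0,0,0,0,0,6.6],[-1,0,0,0,0,0,6.6],[-1,0,0,0,0,0,6.7],[-1,0,0,0,0,0,0],[-1,0,0,0,0,0,0]]]'
cat >> h.py <<'E'
def tool():
    s=get_state();r=R.from_quat(s["tcp_rot"]).as_matrix();return s,np.array(s["tcp_pos"]),r
E
python3 - <<'E'
from h import *
s,p,r=tool();print(p,r.round(3).tolist())
P=np.load("sideP.npy").reshape(-1,3);x,y,z=P.T
q=P[(z>.004)&(z<.016)&(abs(y+.287)<.02)&(x>.33)&(x<.67)]
print(len(q),np.polyfit(q[:,0]-.5,q[:,1],1))
f=grab_frame("wrist");save(f,"w1");Q=world(f);q=Q.reshape(-1,3);x,y,z=q.T
m=(z>.005)&(z<.016)&(abs(y+.287)<.03)&(x>.33)&(x<.67);q=q[m]
print(len(q),np.polyfit(q[:,0]-.5,q[:,1],1),np.percentile(q,[1,99],axis=0), cv2.minAreaRect(q[:,:2].astype(np.float32)*1000))
print(pinpoint("wrist","prybar")[:1])
E
```

```text
clock: 2.4
tcp_pos: [0.4707, -0.2875, 0.1503]
tcp_rot: [1.0, 0.002, 0.0, 0.0]
force: [-0.3, -0.1, -0.4]
width: 1.001
finger_force: 0.0
[ 0.47068943 -0.28752119  0.15030962] [[1.0, 0.004, 0.0], [0.004, -1.0, -0.0], [0.0, 0.0, -1.0]]
1434 [-0.0226993  -0.28642411]
5971 [-0.03269714 -0.28136828] [[ 0.35837221 -0.29452721  0.00603267]
 [ 0.63575826 -0.26701852  0.01354179]] ((496.0799255371094, -282.4532775878906), (28.18888282775879, 283.5002136230469), 88.58745574951172)
[{'point': [0.5022, -0.2829, -0.0017], 'confidence': 0.66}]
```

View pics/w1.png

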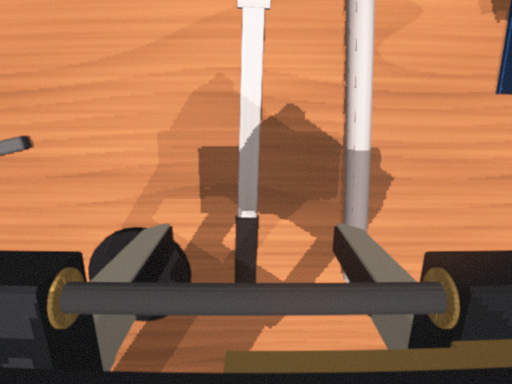

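The wrist picture shows the bar running straight from the tip at (254,0) to the handle at (247,280), with the tube to the right at x≈355. I'll half close the gripper to keep clear of the tube, then descend and grip.

```bash
python3 -m handwheel '[[[0,0,-4.5,0,0,0,1.7],[0,0,0,0,0,0,0],[0,0,0,20,0,0,0],[0,0,0,30,0,0,0],[0,0,0,30,0,0,0],[0,0,0,30,0,0,0],[0,0,0,18,0,0,0],[0,0,0,10,0,0,0],[0,0,0,5,0,0,0],[0,0,0,2.5,0,0,0],[0,0,0,0,0,0,0],[1,0,0,0,0,0,0],[1,0,0,0,0,0,0],[1,0,0,0,0,0,0],[1,0,0,0,0,0,0],[1,0,0,0,0,0,0],[1,0,0,0,0,0,0]]]'
```

```text
clock: 3.92
tcp_pos: [0.4708, -0.2831, 0.0052]
tcp_rot: [1.0, -0.015, 0.0, 0.0]
force: [-1.0, 1.5, 4.2]
width: 0.205
finger_force: 30.0
```

```bash
python3 -m handwheel '[[[1,0,0,-5,0,0,0],[1,0,0,-15,0,0,0],[1,0,0,-25,0,0,0],[1,0,0,-30,0,0,0],[1,0,0,-30,0,0,0],[1,0,0,-30,0,0,0],[1,0,0,-30,0,0,0],[1,0,0,-20,0,0,0],[1,0,0,-10,0,0,0],[1,0,0,0,0,0,0],[1,0,0,0,0,0,0]]]'
cat >> h.py <<'E'
def bar_in_tool(name):
    s,p,r=tool();f=grab_frame("wrist");save(f,name);W=world(f).reshape(-1,3)
    q=(W-p)@r
    m=(abs(q[:,1])<.03)&(q[:,0]>.02)&(q[:,0]<.3)&(abs(q[:,2]+.01-0*q[:,0])<.06)
    q=q[m]
    return p,r,q,W
E
python3 - <<'E'
from h import *
p,r,q,W=bar_in_tool("w2")
print(p,len(q),"y",np.polyfit(q[:,0],q[:,1],1),"z",np.polyfit(q[:,0],q[:,2],1),q[:,0].max())
for a in np.arange(.02,.24,.01):
    k=q[abs(q[:,0]-a)<.005]
    if len(k): print(round(a,3),len(k),np.round(np.percentile(k[:,1],[3,97])*1000,1),np.round(np.median(k[:,2])*1000,1))
print(get_state()["force"],get_state()["wrist_torque"])
print(pinpoint("side","prybar")[:1],pinpoint("side","prybar")[:0])
f=grab_frame("side");save(f,"s2")
E
```

```text
clock: 4.83
tcp_pos: [0.4704, -0.2829, 0.1987]
tcp_rot: [1.0, -0.015, -0.0, -0.0]
force: [-0.2, 0.3, -5.2]
width: 0.208
finger_force: 30.0
[ 0.47042217 -0.28287848  0.19866556] 7977 y [ 0.0035757  -0.00184835] z [ 0.02007117 -0.00518725] 0.12258206059614654
0.02 316 [-10.8   7.4] -4.7
0.03 647 [-10.9   7.3] -4.7
0.04 706 [-11.1   7.7] -4.4
0.05 721 [-11.    7.6] -4.2
0.06 723 [-10.8   7.5] -4.0
0.07 769 [-11.1   7.3] -3.7
0.08 815 [-10.5   7.7] -3.6
0.09 818 [-10.4   7.6] -3.4
0.1 869 [-10.7   7.4] -3.2
0.11 904 [-10.6   7.8] -3.0
0.12 689 [-10.6   7.7] -2.9
[ 0.07680983 -0.7180603  -4.4782781 ] [0.01431476 0.10873129 0.02616962]
[{'point': [0.5049, -0.285, -0.0023], 'confidence': 0.88}] []
```

```bash
python3 -m handwheel '[[[1,8,-6,0,0,0,0],[1,17,-13,0,0,0,0],[1,20,-16,0,0,0,0],[1,20,-16,0,0,0,0],[1,20,-16,0,0,0,0],[1,20,-16,0,0,0,0],[1,20,-16,0,0,0,0],[1,20,-16,0,0,0,0],[1,17,-13,0,0,0,0],[1,9,-5,0,0,0,0],[1,0,0,0,0,0,-2],[1,0,0,0,0,0,-4],[1,0,0,0,0,0,-5.5],[1,0,0,0,0,0,-6],[1,0,0,0,0,0,-6],[1,0,0,0,0,0,-6],[1,0,0,0,0,0,-6],[1,0,0,0,0,0,-6],[1,0,0,0,0,0,-6]]]'
python3 -m handwheel '[[[1,0,0,0,0,0,-6],[1,0,0,0,0,0,-6],[1,0,0,0,0,0,-6],[1,0,0,0,0,0,-6],[1,0,0,0,0,0,-6],[1,0,0,0,0,0,-6],[1,0,0,0,0,0,-6],[1,0,0,0,0,0,-5.5],[1,0,0,0,0,0,-4],[1,0,0,0,0,0,-2],[1,0,0,0,0,0,0],[1,0,0,0,0,0,0]]]'
cat > m.py <<'E'
import sys
from h import *
p,r,q,W=bar_in_tool(sys.argv[1])
print(p.round(4),"yaw",np.degrees(np.arctan2(r[1,0],r[0,0])),"bar y",np.polyfit(q[:,0],q[:,1],1),"z",np.polyfit(q[:,0],q[:,2],1))
f=grab_frame("side");save(f,sys.argv[1]+"s");S=world(f).reshape(-1,3)
t=(S-p)@r
k=t[(abs(t[:,1])<.03)&(abs(t[:,2])<.03)&(t[:,0]>-.2)&(t[:,0]<.25)]
print("bar in side: x range",np.percentile(k[:,0],[.2,99.8]),len(k))
for n,A in(("w",W),("s",S)):
    x,y,z=A.T
    a=A[(z>.090)&(z<.106)&(y<.085)&(y>.02)&(abs(x-.615)<.05)]
    if len(a)>30:print(n,"ridge",cv2.minAreaRect(a[:,:2].astype(np.float32)*1000),np.percentile(a[:,2],98))
    a=A[(z>.122)&(z<.137)&(y>.06)&(y<.35)&(abs(x-.58)<.13)]
    if len(a)>30:print(n,"plate",cv2.minAreaRect(a[:,:2].astype(np.float32)*1000),np.median(a[:,2]))
for c in("side","wrist"):
    print(c,[(t,pinpoint(c,t)[:1]) for t in("prybar","fulcrum","lip")])
E
python3 m.py w3
```

```text
clock: 6.62
tcp_pos: [0.6454, -0.1551, 0.1991]
tcp_rot: [0.92, 0.392, -0.0, -0.0]
force: [-0.2, 0.7, -4.5]
width: 0.212
finger_force: 30.0
clock: 7.62
tcp_pos: [0.6455, -0.1551, 0.1993]
tcp_rot: [0.648, 0.762, -0.0, -0.0]
force: [-0.2, 0.0, -4.6]
width: 0.209
finger_force: 30.0
[ 0.6455 -0.1551  0.1993] yaw 99.22887385144205 bar y [ 0.00332573 -0.00104131] z [ 0.01818297 -0.00524257]
bar in side: x range [-0.13106968  0.17372142] 871
s ridge ((607.5504760742188, 45.183807373046875), (72.05728149414062, 34.778018951416016), 9.727444648742676) 0.10243012130576988
s plate ((581.8978881835938, 187.08963012695312), (191.55401611328125, 197.86209106445312), 8.324681282043457) 0.12881675089939276
side [('prybar', [{'point': [0.6415, -0.1276, 0.1928], 'confidence': 0.84}]), ('fulcrum', [{'point': [0.6157, 0.0583, -0.0029], 'confidence': 0.61}]), ('lip', [{'point': [0.6, 0.0957, 0.1178], 'confidence': 0.88}])]
wrist [('prybar', [{'point': [0.6402, -0.1226, 0.1929], 'confidence': 0.91}]), ('fulcrum', []), ('lip', [])]
```

View pics/w3.png

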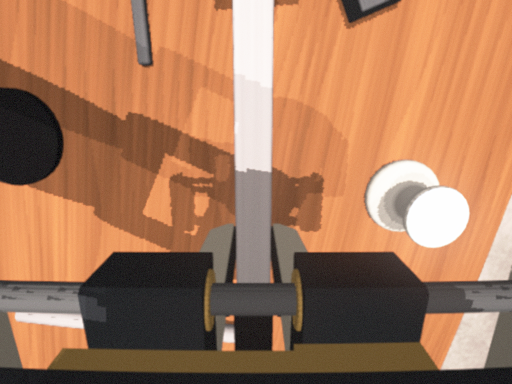

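View pics/w3s.png

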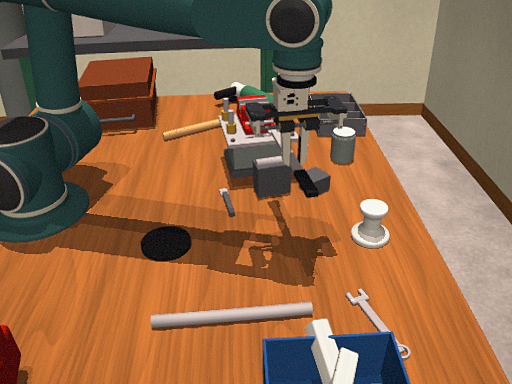

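The bar is held straight, with its tip about 190 mm ahead of the TCP. I'll lower it, pitch the tip up a little, advance to just short of the lip and check.

```bash
python3 -m handwheel '[[[1,0,0,8,0,0,0],[1,0,0,16,0,0,0],[1,0,0,20,0,0,0],[1,0,0,20,0,0,0],[1,0,0,16,0,0,0],[1,0,0,10,0,0,0],[1,0,0,5,0,0,0],[1,0,0,0,0,1.8,0],[1,0,0,0,0,1.8,0],[1,8,0,0.5,0,0,0],[1,14,0,0.9,0,0,0],[1,14,0,0.9,0,0,0],[1,10,0,0.6,0,0,0],[1,6,0,0.4,0,0,0],[1,0,0,0,0,0,0],[1,0,0,0,0,0,0]]]'
python3 m.py w4
```

```text
clock: 9.35
tcp_pos: [0.6371, -0.1031, 0.105]
tcp_rot: [0.647, 0.762, 0.02, -0.024]
force: [0.6, 0.0, -4.8]
width: 0.213
finger_force: 30.0
[ 0.6371 -0.1031  0.105 ] yaw 99.381836093429 bar y [-1.25490637e-02 -9.03383747e-05] z [ 0.1805571  -0.01496998]
bar in side: x range [-0.13049444  0.24984555] 903
s ridge ((613.2069091796875, 48.341102600097656), (82.796630859375, 34.37886047363281), 15.265523910522461) 0.1029395891663481
s plate ((542.94677734375, 181.1998291015625), (114.09534454345703, 194.59632873535156), 9.835882186889648) 0.12880365753836842
side [('prybar', [{'point': [0.6332, -0.0745, 0.0983], 'confidence': 0.93}]), ('fulcrum', [{'point': [0.6196, 0.0591, -0.0015], 'confidence': 0.85}]), ('lip', [{'point': [0.5937, 0.0987, 0.1161], 'confidence': 0.81}])]
wrist [('prybar', [{'point': [0.6316, -0.0725, 0.0993], 'confidence': 0.63}]), ('fulcrum', []), ('lip', [])]
```

View pics/w4.png

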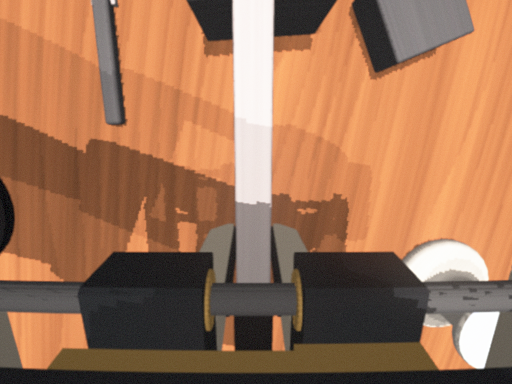

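```bash
python3 -m handwheel '[[[1,0,0,2.5,0,0,0],[1,5,0,0.3,0,0,0],[1,8,0,0.5,0,0,0],[1,8,0,0.5,0,0,0],[1,8,0,0.5,0,0,0],[1,7,0,0.5,0,0,0],[1,4,0,0.3,0,0,0],[1,0,0,0,0,0,0],[1,0,0,0,0,0,0]]]'
python3 m.py w5
```

```text
clock: 10.5
tcp_pos: [0.6306, -0.0637, 0.1023]
tcp_rot: [0.647, 0.762, 0.02, -0.024]
force: [-0.2, -0.6, -3.8]
width: 0.208
finger_force: 30.0
[ 0.6306 -0.0637  0.1023] yaw 99.35284310343131 bar y [ 0.01289885 -0.0017631 ] z [ 0.17758729 -0.01175927]
bar in side: x range [-0.13099533  0.21617958] 874
w ridge ((616.897216796875, 50.381492614746094), (85.39955139160156, 32.97136306762695), 9.118775367736816) 0.10137300923160103
s ridge ((612.3446655273438, 45.1715087890625), (80.19879913330078, 34.55264663696289), 7.953787326812744) 0.10269554041933458
s plate ((533.0724487304688, 183.47689819335938), (94.23126220703125, 202.19381713867188), 9.316722869873047) 0.12832669028699423
side [('prybar', [{'point': [0.6259, -0.0359, 0.0979], 'confidence': 0.74}]), ('fulcrum', [{'point': [0.6158, 0.0549, -0.0013], 'confidence': 0.78}]), ('lip', [{'point': [0.581, 0.2117, 0.1161], 'confidence': 0.56}])]
wrist [('prybar', [{'point': [0.626, -0.0348, 0.1002], 'confidence': 0.91}]), ('fulcrum', [{'point': [0.6168, 0.0589, 0.0017], 'confidence': 0.7}]), ('lip', [])]
```

```bash
python3 - <<'E'
import cv2
a=cv2.imread("pics/w5s.png")[80:220,180:360]
cv2.imwrite("pics/w5c.png",cv2.resize(a,None,fx=4,fy=4,interpolation=cv2.INTER_CUBIC))
E
```

```text
(no output)
```

View pics/w5c.png

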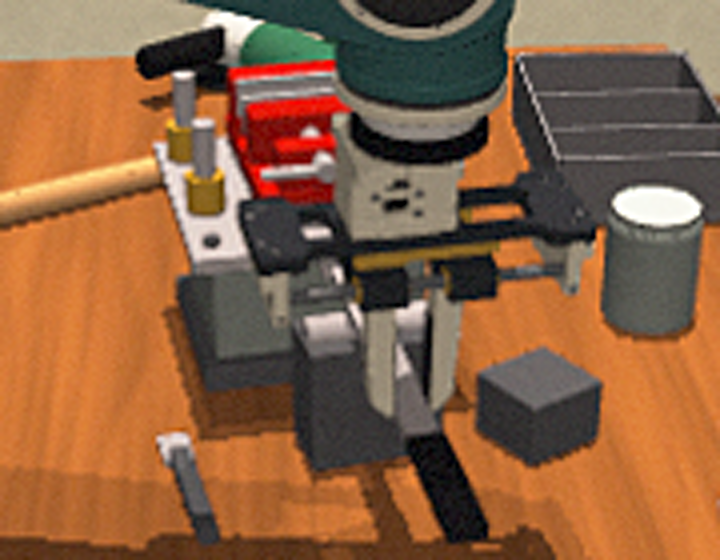

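The bar sits over the ridge with its tip hidden under the plate, and there is no contact force yet. I'll lower it onto the crest and pivot until the tip bears.

```bash
python3 -m handwheel '[[[1,0,0,1.2,0,0,0],[1,0,0,1.2,0,0,0],[1,0,0,2.1,0,1,0],[1,0,0,2.1,0,1,0],[1,0,0,2.1,0,1,0],[1,0,0,2.1,0,1,0],[1,0,0,0,0,0,0],[1,0,0,0,0,0,0]]]'
python3 -m handwheel '[[[1,0,0,2.1,0,1,0],[1,0,0,2.1,0,1,0],[1,0,0,0,0,0,0],[1,0,0,0,0,0,0]]]'
```

```text
clock: 11.57
tcp_pos: [0.6303, -0.0634, 0.0911]
tcp_rot: [0.646, 0.76, 0.043, -0.051]
force: [-1.7, 0.0, -3.7]
width: 0.209
finger_force: 30.0
clock: 11.9
tcp_pos: [0.6305, -0.0624, 0.0876]
tcp_rot: [0.645, 0.759, 0.055, -0.064]
force: [-0.2, 2.4, -0.2]
width: 0.204
finger_force: 30.0
```

```bash
python3 -m handwheel '[[[1,0,0,2.1,0,1,0],[1,0,0,0,0,0,0],[1,0,0,0,0,0,0]]]'; python3 -m handwheel '[[[1,0,0,2.1,0,1,0],[1,0,0,0,0,0,0],[1,0,0,0,0,0,0]]]';python3 -c "
from h import *
print(get_state()['wrist_torque'])"
```

```text
clock: 12.15
tcp_pos: [0.6307, -0.0621, 0.0866]
tcp_rot: [0.644, 0.759, 0.061, -0.07]
force: [-2.3, 1.9, 9.7]
width: 0.211
finger_force: 30.0
clock: 12.4
tcp_pos: [0.631, -0.0619, 0.0857]
tcp_rot: [0.644, 0.758, 0.066, -0.076]
force: [-6.7, 1.3, 20.4]
width: 0.205
finger_force: 30.1
[0.56332958 1.15524247 0.28440918]
```

The tip is bearing, with about 20 N at the grip. I'll release so the bar rests by itself, then regrip further back on the handle for more leverage.

```bash
python3 -m handwheel '[[[1,0,0,-1,0,0,0],[0,0,0,0,0,0,0],[0,0,0,0,0,0,0],[0,0,0,0,0,0,0],[0,0,0,0,0,0,0],[0,0,0,0,0,0,0],[0,0,0,0,0,0,0]]]'; python3 m.py w6
```

```text
clock: 12.98
tcp_pos: [0.6302, -0.062, 0.0839]
tcp_rot: [0.644, 0.758, 0.065, -0.077]
force: [0.0, -0.5, 0.1]
width: 0.495
finger_force: 0.0
[ 0.6302 -0.062   0.0839] yaw 99.31294177500683 bar y [ 0.00975372 -0.00133232] z [ 0.18293217 -0.01246888]
bar in side: x range [-0.12916478  0.22073391] 928
w ridge ((617.6668701171875, 43.636749267578125), (85.40633392333984, 48.70855712890625), 7.726680278778076) 0.1057586276433285
s ridge ((613.7046508789062, 43.663490295410156), (83.65489959716797, 34.47913360595703), 3.269414186477661) 0.10095325045701227
s plate ((573.82373046875, 191.64454650878906), (189.77301025390625, 194.3452606201172), 13.505016326904297) 0.12911869028828893
side [('prybar', [{'point': [0.6255, -0.0307, 0.087], 'confidence': 0.74}]), ('fulcrum', [{'point': [0.6117, 0.0605, -0.0001], 'confidence': 0.85}]), ('lip', [{'point': [0.5968, 0.0956, 0.1192], 'confidence': 0.58}])]
wrist [('prybar', [{'point': [0.6286, -0.0324, 0.0884], 'confidence': 0.59}]), ('fulcrum', []), ('lip', [])]
```

View pics/w6.png

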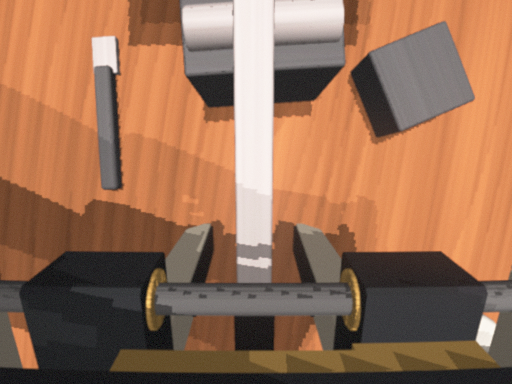

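The picture shows the bar resting centrally across the ridge at (255,25), held by itself. I'll slide back to the handle and grip.

```bash
python3 -m handwheel '[[[0,-10,0,0,0,0,0],[0,-20,0,0,0,0,0],[0,-25,0,0,0,0,0],[0,-20,0,0,0,0,0],[0,-10,0,0,0,0,0],[0,0,0,0,0,0,0],[1,0,0,0,0,0,0],[1,0,0,0,0,0,0],[1,0,0,0,0,0,0],[1,0,0,0,0,0,0],[1,0,0,0,0,0,0],[1,0,0,0,0,0,0]]]'
```

```text
clock: 14.38
tcp_pos: [0.6437, -0.1434, 0.0673]
tcp_rot: [0.644, 0.758, 0.066, -0.077]
force: [-0.8, 3.9, 1.5]
width: 0.257
finger_force: 30.0
```

```bash
python3 -m handwheel '[[[1,-0.2,0,3.6,0,1,0],[1,-0.2,0,3.6,0,1,0],[1,-0.2,0,3.6,0,1,0],[1,-0.2,0,3.6,0,1,0],[1,0,0,0,0,0,0],[1,0,0,0,0,0,0]]]';python3 -m handwheel '[[[1,-0.2,0,3.6,0,1,0],[1,-0.2,0,3.6,0,1,0],[1,-0.2,0,3.6,0,1,0],[1,0,0,0,0,0,0],[1,0,0,0,0,0,0]]]'
python3 m.py w7
```

```text
clock: 14.88
tcp_pos: [0.644, -0.1409, 0.0543]
tcp_rot: [0.641, 0.755, 0.089, -0.103]
force: [-0.6, 7.4, 13.7]
width: 0.256
finger_force: 30.0
clock: 15.3
tcp_pos: [0.6437, -0.1383, 0.0439]
tcp_rot: [0.638, 0.752, 0.106, -0.123]
force: [-0.7, 7.6, 14.0]
width: 0.254
finger_force: 30.0
[ 0.6437 -0.1383  0.0439] yaw 99.38738095646872 bar y [-6.50829638e-05 -9.33634971e-04] z [ 0.08140914 -0.01454782]
bar in side: x range [-0.19963667  0.20772277] 2076
s ridge ((596.1388549804688, 41.770057678222656), (39.74592590332031, 51.03313064575195), 85.55348205566406) 0.105839454367899
s plate ((509.022705078125, 94.2778549194336), (29.95764923095703, 61.909934997558594), 49.3200798034668) 0.13247204333273133
side [('prybar', [{'point': [0.6282, -0.0271, 0.077], 'confidence': 0.65}]), ('fulcrum', [{'point': [0.6158, 0.0579, -0.0005], 'confidence': 0.65}]), ('lip', [])]
wrist [('prybar', [{'point': [0.626, -0.0301, 0.0769], 'confidence': 0.89}]), ('fulcrum', []), ('lip', [])]
```

```bash
python3 -m handwheel '[[[1,-0.2,0,3.6,0,1,0],[1,-0.2,0,3.6,0,1,0],[1,-0.2,0,3.6,0,1,0],[1,-0.2,0,3.6,0,1,0],[1,0,0,0,0,0,0],[1,0,0,0,0,0,0],[1,0,0,0,0,0,0]]]'
cat > z.py <<'E'
from h import *
for c in("scene","side"):
    W0=np.load(c+"P.npy");f=grab_frame(c);save(f,"z"+c+str(round(get_state()["clock"]*100)));W=world(f)
    x,y,z=W0.reshape(-1,3).T
    m=(z>.122)&(z<.135)&(y>.11)&(y<.30)&(abs(x-.58)<.09)
    d=(W-W0).reshape(-1,3)[m,2]; d=d[np.isfinite(d)&(abs(d)<.025)]
    h,e=np.histogram(d*1000,np.arange(-4,24,1)); print(c,len(d),np.median(d),h.tolist())
    print([pinpoint(c,t)[:1] for t in("base_plate","prybar")])
E
python3 z.py
```

```text
clock: 16.28
tcp_pos: [0.643, -0.1341, 0.0303]
tcp_rot: [0.634, 0.748, 0.128, -0.149]
force: [-1.6, 8.1, 16.3]
width: 0.254
finger_force: 30.0
scene 1278 0.012129661965582905 [1, 0, 0, 0, 2, 3, 3, 5, 6, 15, 13, 27, 47, 98, 159, 210, 226, 211, 133, 55, 28, 11, 8, 4, 1, 0, 0]
[[{'point': [0.5776, 0.2123, 0.1307], 'confidence': 0.78}], [{'point': [0.627, -0.0328, 0.0706], 'confidence': 0.77}]]
side 9 0.012907865096909221 [0, 0, 0, 0, 0, 0, 0, 0, 0, 0, 0, 0, 0, 0, 1, 0, 4, 2, 0, 1, 1, 0, 0, 0, 0, 0, 0]
[[{'point': [0.5812, 0.2125, 0.1305], 'confidence': 0.43}], [{'point': [0.6258, -0.0279, 0.0681], 'confidence': 0.72}]]
```

The plate is up about 12 mm. I'll release and back out.

```bash
python3 -m handwheel '[[[0.2,0,0,0,0,0,0],[0,0,0,0,0,0,0],[0,0,0,0,0,0,0],[0,0,0,0,0,0,0],[0,0,0,0,0,0,0],[0,0,0,-8,0,0,0],[0,0,0,-16,0,0,0],[0,0,0,-25,0,0,0],[0,0,0,-30,0,0,0],[0,0,0,-30,0,0,0],[0,0,0,-20,0,0,0],[0,0,0,-10,0,0,0],[0,0,0,0,0,0,0],[0,0,0,0,0,0,0],[0,0,0,0,0,0,0],[0,0,0,0,0,0,0]]]'; python3 z.py; ls pics
```

```text
clock: 17.92
tcp_pos: [0.6504, -0.1872, 0.1551]
tcp_rot: [0.635, 0.747, 0.127, -0.15]
force: [-0.1, -0.2, -0.2]
width: 0.502
finger_force: 0.0
scene 1283 0.01212222234025151 [0, 1, 0, 1, 1, 2, 1, 5, 11, 16, 21, 35, 43, 85, 154, 234, 220, 204, 118, 76, 20, 16, 6, 1, 0, 0, 0]
[[{'point': [0.5756, 0.2126, 0.1321], 'confidence': 0.93}], [{'point': [0.625, -0.0329, 0.0688], 'confidence': 0.72}]]
side 589 0.011885710440353026 [0, 0, 0, 0, 0, 1, 2, 3, 15, 16, 22, 17, 28, 37, 65, 100, 123, 91, 41, 18, 3, 2, 1, 2, 1, 0, 0]
[[{'point': [0.5836, 0.2127, 0.1334], 'confidence': 0.65}], [{'point': [0.6273, -0.0323, 0.0691], 'confidence': 0.73}]]
s2.png
scene0.png
side0.png
w1.png
w2.png
w3.png
w3s.png
w4.png
w4s.png
w5.png
w5c.png
w5s.png
w6.png
w6s.png
w7.png
w7s.png
zscene1633.png
zscene1797.png
zside1648.png
zside1812.png
```

```bash
python3 -c "
from station import *
print(hand_in())"
```

```text
the job is handed in; nothing more can be done
None
```

View pics/zside1812.png

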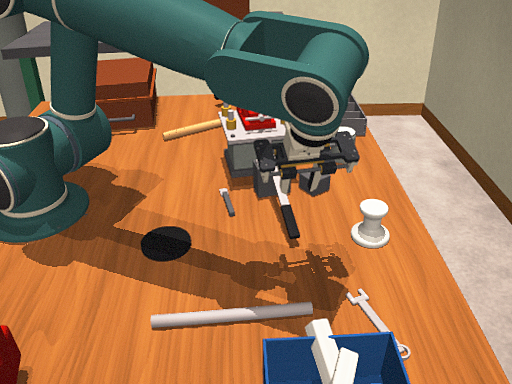

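The job is handed in at about 18 s of the 58 s allowed; no verdict came back. The plate measures about 12 mm up and stays there, the bar lies still across the fulcrum with its handle at (290,220) in the last side picture, and the gripper is clear of everything.

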